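# Weigh in the next specimen and refill the queue

### The job

Weigh the next mounted specimen and top up its queue: wake the balance with the round key at the left end of its key row and, with the pan still empty, zero it with the wide bar key in the middle; then stand the oldest specimen, from the front (low end) of the sloped lane, on the middle of the pan and, once you have let go of it, press the print key at the right end of the row. Press the keys one at a time, each fully down to its stop and up again, without leaning on them, and leave the two small square keys alone. Set the fresh specimen from the cork board upright into the high end of the lane, behind the other two; put both specimens down gently, and do not disturb the bottle, the jar or the loupe.

Things in the scene. Friction and masses are not known exactly. Their poses are not given: they have to be found in the camera images.
- balance: laboratory balance, fixed: white housing 320 mm deep (x), 236 mm wide (y), 79 mm high; origin at the centre of its underside, front to its -x, its +y is left as seen from the front. The front is a panel sloping at 25 degrees, from 30 mm high at x = -160 mm to 79 mm at x = -55 mm, with a row of five black spring keys below a dark display
- pan (a point): centre of the top face of the balance's round steel pan, 150 mm diameter, flat, level, 91 mm above the bench; axes as the balance
- on_key_seat (a point): on key, left end of the row: round, 20 mm. Point on the panel under the key's middle; x up the slope, y left, z out of the panel. Every key moves along z; 1.5 N starts it, 5 N holds it on its stop, 4 mm down. The rubber caps sit unevenly: a cap's top rests anywhere from 5.5 to 9.5 mm out from its point. Shut fingers up to 28 mm wide clear the next keys
- mode_key_seat (a point): mode key, second from the left: square, 18 mm; point and axes likewise, 38 mm right of the on key
- zero_key_seat (a point): zero key, middle of the row: a bar 46 mm wide (y), 20 mm deep (x); point and axes likewise, 88 mm right of the on key
- unit_key_seat (a point): unit key, fourth from the left: square, 18 mm; point and axes likewise, 50 mm right of the zero key
- print_key_seat (a point): print key, right end of the row: a rectangle 26 mm wide (y), 22 mm deep (x); point and axes likewise, 88 mm right of the zero key
- on_key (a joint): the on key's travel in m: 0 at rest (up), 0.004 fully down
- mode_key (a joint): the mode key's travel in m: 0 at rest (up), 0.004 fully down
- zero_key (a joint): the zero key's travel in m: 0 at rest (up), 0.004 fully down
- unit_key (a joint): the unit key's travel in m: 0 at rest (up), 0.004 fully down
- print_key (a joint): the print key's travel in m: 0 at rest (up), 0.004 fully down
- lane_stop (a point): specimen lane, fixed beside the balance: chute 132 mm long, sloping 20 degrees, low front end to the robot. Point: middle of its slippery floor at the front stop's inner face, 30 mm above the bench; x up the slope, y across, z out of the floor. Side walls 45 mm apart, 3 mm thick, 9 mm high, stop 10 mm high, top end open. Specimens slide down to close up by themselves
- oldest_mid (a point): mounted specimen at the front (low end) of the lane, the oldest; the three in the lane stand at x = 20, 60, 100 mm from the stop: black resin cylinder, 40 mm diameter, 28 mm high, 60 to 100 g, bare steel rectangle in its top face; point at its centre, z up along its axis. All four look alike
- second_mid (a point): mounted specimen second in the lane: black resin cylinder, 40 mm diameter, 28 mm high, 60 to 100 g, bare steel rectangle in its top face; point at its centre, z up along its axis. All four look alike
- third_mid (a point): mounted specimen third in the lane, at the high end: black resin cylinder, 40 mm diameter, 28 mm high, 60 to 100 g, bare steel rectangle in its top face; point at its centre, z up along its axis. All four look alike
- fresh_mid (a point): mounted specimen standing on the cork board (130 x 130 x 6 mm, fixed flat on the bench, on the other side of the balance from the lane), the fresh one: black resin cylinder, 40 mm diameter, 28 mm high, 60 to 100 g, bare steel rectangle in its top face; point at its centre, z up along its axis. All four look alike
- oldest: the oldest specimen; origin at the centre of its underside
- second: the second specimen; origin at the centre of its underside
- third: the third specimen; origin at the centre of its underside
- fresh: the fresh specimen; origin at the centre of its underside
- suspension: bystander: white bottle 64 mm diameter, 150 mm high; origin at the centre of its underside
- paste_jar: bystander: jar 60 mm diameter, 55 mm high; origin at the centre of its underside
- loupe: bystander: black eye loupe 36 mm diameter, 38 mm high; origin at the centre of its underside
Things that resemble listed ones, but are neither listed nor needed, are in the scene too. Leave any turquoise look-alike of the fresh alone.

How it is judged:
On the way, in this order (a step that is already met when the one before it is completed fails the run):
1. the on key is pressed fully down, alone, with the pan empty (value of joint on_key above 0.0032 m and value of joint each of mode_key, zero_key, unit_key, print_key below 0.001 m and horizontal distance between each of oldest_mid, second_mid, third_mid, fresh_mid and pan above 0.1 m), for 0.05 s.
2. the zero key is pressed fully down, alone, with the pan still empty (value of joint zero_key above 0.0032 m and value of joint each of on_key, mode_key, unit_key, print_key below 0.001 m and horizontal distance between each of oldest_mid, second_mid, third_mid, fresh_mid and pan above 0.1 m), for 0.05 s.
3. the oldest specimen stands upright and released on the pan (horizontal distance between oldest_mid and pan below 0.05 m and z of oldest_mid in the frame of pan between 0.01 and 0.018 m and angle between oldest_mid's own z axis and vertical below 0.1 rad and linear speed of oldest below 0.02 m/s and contact force between the fingers and oldest below 0.05 N), for 0.2 s.
4. the print key is pressed fully down, alone, with the specimen standing free on the pan (all of step 3 and value of joint print_key above 0.0032 m and value of joint each of on_key, mode_key, zero_key, unit_key below 0.001 m), for 0.05 s.
At the end, for the whole second after the job is handed in: oldest specimen upright, at rest, released, its centre within 50 mm of the pan's middle; second, third and fresh in this order up the lane, flat on its floor, at rest, closed up (centres 14-28, 54-69, 94-110 mm from the stop); all keys up (all of step 3 and x of second_mid in the frame of lane_stop between 0.014 and 0.028 m and y of second_mid in the frame of lane_stop between -0.006 and 0.006 m and z of second_mid in the frame of lane_stop between 0.01 and 0.018 m and angle between the z axis of each of second_mid, third_mid, fresh_mid and the z axis of lane_stop, either way round below 0.1 rad and linear speed of each of second, third, fresh below 0.02 m/s and x of third_mid in the frame of lane_stop between 0.054 and 0.069 m and y of third_mid in the frame of lane_stop between -0.006 and 0.006 m and z of third_mid in the frame of lane_stop between 0.01 and 0.018 m and x of fresh_mid in the frame of lane_stop between 0.094 and 0.11 m and y of fresh_mid in the frame of lane_stop between -0.006 and 0.006 m and z of fresh_mid in the frame of lane_stop between 0.01 and 0.018 m and value of joint each of on_key, mode_key, zero_key, unit_key, print_key below 0.001 m); the robot touches nothing.
It fails at once if the mode key or the unit key is pressed, or two keys are down together (value of joint any of mode_key, unit_key above 0.002 m or value of joint each of on_key, zero_key above 0.002 m or value of joint each of on_key, print_key above 0.002 m or value of joint each of zero_key, print_key above 0.002 m).
It fails at once if a key is pressed out of turn: on or zero with a specimen on the pan, or print without the oldest standing on it ((value of joint any of on_key, zero_key above 0.002 m and horizontal distance between any of oldest_mid, second_mid, third_mid, fresh_mid and pan below 0.09 m) or (value of joint print_key above 0.002 m and not (horizontal distance between oldest_mid and pan below 0.05 m and z of oldest_mid in the frame of pan between 0.01 and 0.018 m))).
It fails at once if the balance or a key is leaned on with more than 25 N (contact force between the fingers and balance above 25 N).
It fails at once if the oldest or the fresh specimen is dropped (falls free faster than 0.5 m/s, some 13 mm), or the oldest is pushed on the balance with over 20 N (contact force between oldest and balance above 20 N or (linear speed of oldest above 0.5 m/s and contact force between the fingers and oldest below 0.05 N) or (linear speed of fresh above 0.5 m/s and contact force between the fingers and fresh below 0.05 N)).
It fails at once if the bottle, the jar or the loupe is moved more than 25 mm or knocked over (distance of any of suspension, paste_jar, loupe from where it was at the start of the episode above 0.025 m or angle between any of suspension, paste_jar, loupe's own z axis and vertical above 0.5 rad).
It also fails if it takes over 72 s, if anything falls off the work surface, if the arm or the gripper's body presses on something with over 40 N, if the wrist force passes 120 N, or if a joint passes its speed limit or range.

### The arm

A 7-joint arm with a two-finger parallel gripper is mounted at the origin on the work surface. World frame = base frame: x ahead of the robot, y to its left, z up, the work surface at z = 0. Lengths are in m, angles in rad, forces in N, time in s.
With the tool pointing down it reaches from about 0.4 to 0.85 m from the base axis. Payload 10.4 kg.
Tool frame: the origin (TCP) lies at the very end of the fingers, on their centre line; the grasp point (between the pads) lies manip.hold_point_z behind it (manip.hold_point_z is the distance from the TCP to the grasp point, in m); z points along the fingers, y is the direction in which the jaws open and shut (so a half turn about z gives the same grasp; the last joint's range is limited). The gripper opens to 85 mm and grips with 20 to 120 N. Pads are 22 mm wide; open, the fingers measure 114 mm over their backs; the gripper's body (76 mm by 85 mm) begins 54 mm behind the grasp point. The pads swing forward as they close: fully open they stand 13 mm farther back than shut.
Start: joints at [-1.278, 0.332, -0.065, 1.46, 0.022, 1.35, -0.088], TCP at [0.194, 0.594, 0.231] pointing down, gripper open.
Joint ranges: [-2.6, 2.6], [-0.5, 2.12], [-1.47, 1.34], [0.16, 2.42], [-1.27, 4.41], [0.06, 2.06], [-2.6, 2.6]. Speed limits (rad/s): [2.22, 2.22, 2.79, 2.79, 3.14, 3.14, 3.14].

### API

Orientations are given as a unit quaternion [x, y, z, w].
In Python, from workcell import manip gives the robot as it stands.
- The arm moves only by the tool jog_arm, never from a script. Its arguments are lists of equal length, an entry for each row: "translation": the shift along the world's x, y, z in mm, a list of three; "turn": the turn about the world's z in degrees. In form: {"translation": [[x, y, z], ...], "turn": [turn, ...]}. A call has 1 to 12 rows; each row is the pose to reach, as a shift and turn from the pose measured when the call began; what a row does not reach only later rows make up. A row lasts 1/12 s, in which the tool goes at most 41.7 mm and 7.16 degrees, less where a joint would pass 70% of its speed; a pose out of reach is approached as far as the arm can. A call with a gripper value outside its range is refused whole. "grip" is the finger opening in mm, from 0 to 85.4, set as the call begins (left out, the last holds). The fingers move at their own pace and stop on an object; "grip_force" is the grip in N (left out, the last holds). Time passes only in rows, so rows that repeat a pose let the fingers close. It gives the time, the measured TCP pose, the force and the opening at its end, in the units of the state.
- manip.get_obs(): the state, without advancing time (a new reading comes with each control period).
- manip.camera(name): name is "scene" or "top" or "wrist"; returns a dict with "frame" (420x560x3 uint8, red, green, blue), "mtx" (3x3 intrinsics, pixels), "pose" (4x4, takes a point from camera to world coordinates). Camera axes: x right, y down, z forward; pixel columns grow to the right and rows downward; lengths in m; the calibration is good to about 2 mm. A picture is of the moment at which its call begins. There is no depth.
- manip.hand_in(): hands the job in, once; it reports no verdict.
Trained networks look in a picture, given as the dict that the camera call returned (one of the last four; its "shot" number tells which), for a name from the list of things; names that differ only in an ending like _2 or _b are one class to them, and where a whole thing is asked for, a point or a joint stands for the part that bears it (a point fixed in the world has none). Each returns a list of dicts, best first, with "confidence" (0 to 1); they miss things now and then, are a little off and sometimes report something else, mostly with a low value. They report only what shows in the picture. A call takes as long as a camera call. They do not tell look-alikes from the thing itself.
- manip.outline_of(picture, label): "mask" (420x560 bool, what is visible of it) and "extent" ([left, top, right, bottom] in pixels, round what is visible of it).
- manip.pinpoint(picture, label): "at" ([column, row] in pixels: a listed point, or the origin of a listed thing).
The state is a dict: "clock": time; "joint_pos": joint angles; "joint_velocities": joint speeds; "tau": joint torques, N m; "position": TCP position; "ee_rot": TCP orientation; "ft_force": force on the tool from outside, world axes, zero at the start; "torque": the same for the moment, N m; "grip_width": opening from 0.0 (shut) to 1.0 (fully open).
Only numpy, scipy, OpenCV 4.12 (cv2) and the standard library are available. Lean on these libraries where they do the work, as an engineer would, in place of code of your own. Each camera call takes 0.05 s, during which the arm holds its last target. There are 200 camera calls.

## Working session

There is one attempt and no reset: what is moved stays moved. The work goes in short steps, Python scripts to look and compute and a tool call to move; the robot and the scene stay as the last step left them, time stands still between calls to the robot, and variables do not carry over. Pictures are saved under pics/ and viewed, about 8 in all and at most 12, crops included, and the job is handed in when it is done.

Besides the shell and the picture viewer there is one more tool, called after ">>>" in YAML: its name, and indented under it one key for each argument. jog_arm: Moves the arm, as the interface text tells. Its arguments: {"type":"object","properties":{"translation":{"type":"array"},"turn":{"type":"array"},"grip":{"type":"number"},"grip_force":{"type":"number"}},"required":["translation","turn"]}

```bash
mkdir -p pics; ls
cat > h.py <<'E'
import numpy as np, cv2
from workcell import manip
from scipy.spatial.transform import Rotation as R
def ray(c,uv):
    K=np.array(c["mtx"]);T=np.array(c["pose"])
    d=T[:3,:3]@np.linalg.solve(K,[uv[0],uv[1],1]);return T[:3,3],d
def atz(c,uv,z):
    o,d=ray(c,uv);return o+d*(z-o[2])/d[2]
def proj(c,p):
    K=np.array(c["mtx"]);T=np.linalg.inv(np.array(c["pose"]))
    q=K@(T[:3,:3]@np.array(p)+T[:3,3]);return q[:2]/q[2]
def save(c,n,crop=None,s=1):
    f=cv2.cvtColor(c["frame"],cv2.COLOR_RGB2BGR)
    if crop: a,b,e,g=crop;f=f[b:g,a:e]
    cv2.imwrite("pics/"+n,cv2.resize(f,None,fx=s,fy=s,interpolation=cv2.INTER_CUBIC))
E
python3 - <<'E'
from h import *
np.set_printoptions(precision=4,suppress=True)
o=manip.get_obs();print(o,manip.hold_point_z)
a=manip.camera("scene");b=manip.camera("top")
f=[cv2.cvtColor(x["frame"],cv2.COLOR_RGB2BGR) for x in(a,b)]
save(a,"s.png",s=1.4);save(b,"t.png",s=1.4)
zs=dict(balance=0,pan=.091,on_key_seat=.04,zero_key_seat=.04,print_key_seat=.04,mode_key_seat=.04,unit_key_seat=.04,lane_stop=.03,oldest_mid=.05,fresh_mid=.02,third_mid=.07,second_mid=.06,suspension=0,paste_jar=0,loupe=0)
for n,c in(("scene",a),("top",b)):
    print(n,c["pose"])
    for k,z in zs.items():
        for r in manip.pinpoint(c,k)[:4]:print(k,np.round(r["at"],1),round(r["confidence"],2),atz(c,r["at"],z))
E
```

```text
pics
{'clock': 0.0, 'joint_pos': array([-1.2776,  0.3329, -0.0647,  1.461 ,  0.0216,  1.3499, -0.0885]), 'joint_velocities': array([ 0.0011, -0.0001, -0.0001, -0.0001,  0.0005,  0.0001, -0.002 ]), 'tau': array([ -0.0006, -62.5452,   0.0487, -39.159 ,   0.0162,   0.0103,
         0.    ]), 'position': array([0.194 , 0.5937, 0.2305]), 'ee_rot': array([ 0.1572,  0.9876, -0.0007, -0.0001]), 'ft_force': array([-0.1927,  0.1989, -0.1088]), 'torque': array([ 0.0909, -0.0344, -0.0384]), 'grip_width': 1.001317606119755} 0.0187
scene [[-0.7577  0.401  -0.5149  1.0509]
 [ 0.6525  0.4561 -0.6052  0.5784]
 [-0.0078 -0.7945 -0.6072  0.6636]
 [ 0.      0.      0.      1.    ]]
balance [252.1 243.7] 0.84 [ 0.6145 -0.0225  0.    ]
balance [416.5 291. ] 0.23 [ 0.4588  0.2965 -0.    ]
pan [229.9 219.5] 0.6 [ 0.6629 -0.0273  0.091 ]
pan [308.1 356.2] 0.34 [0.7645 0.3069 0.091 ]
pan [287.6 194.5] 0.23 [ 0.5176 -0.0149  0.091 ]
pan [440.4 282.4] 0.2 [0.493  0.3503 0.091 ]
on_key_seat [296.8 203.9] 0.7 [ 0.4789 -0.0261  0.04  ]
on_key_seat [323.1 226.5] 0.61 [0.4914 0.0711 0.04  ]
on_key_seat [308.8 218.1]
[... 1821 characters left out ...]

lane_stop [318.9 234.1] 0.16 [ 0.4871 -0.0711  0.03  ]
oldest_mid [136.7 256.4] 0.52 [0.4496 0.3337 0.05  ]
oldest_mid [414.4 239.7] 0.19 [ 0.4685 -0.277   0.05  ]
fresh_mid [439.8 289.2] 0.6 [ 0.3569 -0.3359  0.02  ]
fresh_mid [413.8 240.4] 0.57 [ 0.4668 -0.2842  0.02  ]
fresh_mid [389.9 290.7] 0.55 [ 0.3565 -0.2254  0.02  ]
fresh_mid [299.  152.5] 0.24 [ 0.6762 -0.0326  0.02  ]
third_mid [136.8 218.2] 0.72 [0.5328 0.3255 0.07  ]
second_mid [133.5 239. ] 0.81 [0.488  0.3368 0.06  ]
suspension [173.2 138.7] 0.66 [0.7242 0.265  0.    ]
suspension [299.5 181.5] 0.28 [ 0.6117 -0.0319  0.    ]
paste_jar [403.5 132.1] 0.69 [ 0.7204 -0.2793  0.    ]
loupe [263.2 282.9] 0.66 [0.3792 0.0591 0.    ]
```

View pics/t.png

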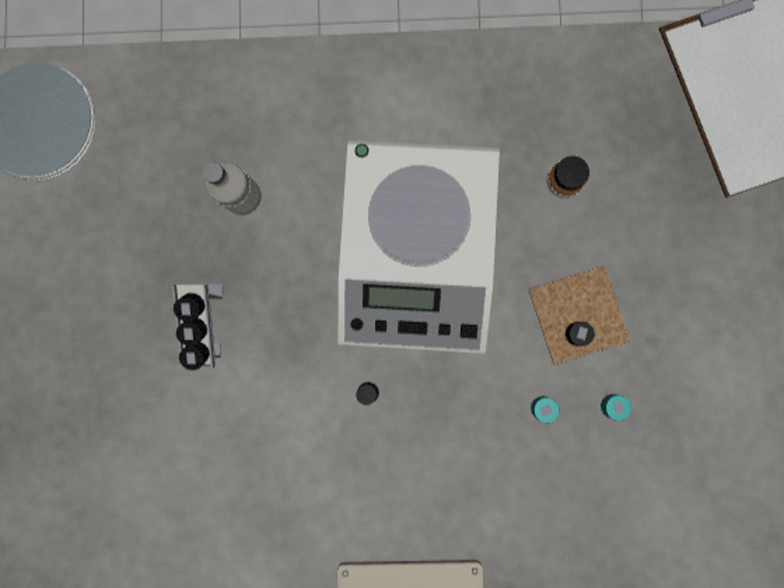

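View pics/s.png

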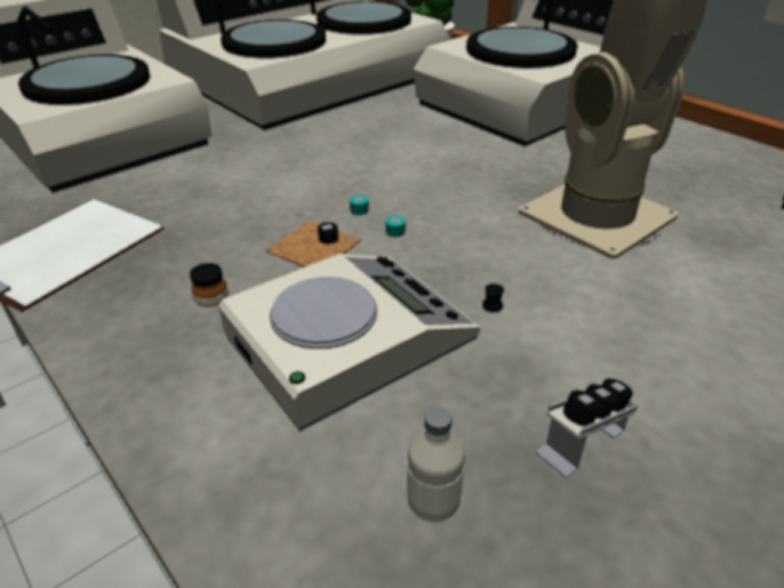

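The top view shows the on key at about (255,231), zero at (294,234) and print at (335,236). The lane is at (137,215–257), with its low end toward the robot. What could be taken for the fresh specimen: the black one on cork at (414,239), turquoise at (390,291) and (440,290), or the loupe at (263,281). I choose (414,239), black and on the cork. On the way I'll look at the lane with the wrist camera.

>>> jog_arm:
  translation:
    - [270,-264,40]
    - [270,-264,40]
    - [270,-264,40]
    - [270,-264,40]
    - [270,-264,40]
    - [270,-264,40]
    - [270,-264,40]
    - [270,-264,40]
    - [270,-264,40]
    - [270,-264,40]
    - [270,-264,40]
    - [270,-264,40]
  turn: [7,14,18,18,18,18,18,18,18,18,18,18]
  grip: 62

```text
clock: 2.6
position: [0.464, 0.3302, 0.2713]
ee_rot: [0.001, 1.0, 0.0, -0.0]
ft_force: [-0.1, -0.4, 0.3]
grip_width: 0.726
```

Run:
```python
from h import *
np.set_printoptions(precision=4,suppress=True)
o=manip.get_obs();print(o["clock"],o["position"],o["ee_rot"],o["ft_force"])
c=manip.camera("wrist");print(c["pose"],c["mtx"]);save(c,"w1.png")
for k,z in dict(lane_stop=.03,oldest_mid=.05,second_mid=.064,third_mid=.077).items():
    for r in manip.pinpoint(c,k)[:2]:print(k,np.round(r["at"],1),round(r["confidence"],2),atz(c,r["at"],z))
# keys: dark blobs in top
b=manip.camera("top");g=cv2.cvtColor(b["frame"],cv2.COLOR_RGB2GRAY)
m=(g<50).astype(np.uint8);m[:, :235]=0;m[:,350:]=0;m[:215]=0;m[250:]=0
n,l,s,ce=cv2.connectedComponentsWithStats(m)
for i in range(1,n):
    if s[i,4]>15:print(s[i],ce[i],atz(b,ce[i],.055))
r=cv2.cvtColor(b["frame"],cv2.COLOR_RGB2GRAY)
```

```text
2.6 [0.464  0.3302 0.2713] [ 0.0012  1.      0.0002 -0.0002] [-0.1445 -0.3783  0.2527]
[[ 0.0039  0.9549  0.2969  0.389 ]
 [ 1.     -0.0041  0.0001  0.3295]
 [ 0.0013  0.2969 -0.9549  0.4135]
 [ 0.      0.      0.      1.    ]] [[322.193    0.     275.5431]
 [  0.     322.193  211.7944]
 [  0.       0.       1.    ]]
lane_stop [273.  158.7] 0.65 [0.4423 0.3268 0.03  ]
oldest_mid [272.5 168.8] 0.88 [0.451  0.3263 0.05  ]
second_mid [273.6 202.6] 0.95 [0.4868 0.3274 0.064 ]
third_mid [270.  242.7] 0.66 [0.5301 0.3231 0.077 ]
third_mid [274.6 207.8] 0.49 [0.4891 0.3285 0.077 ]
[259 215  36   6  52] [272.4615 218.4423] [0.5241 0.0307 0.055 ]
[296 215  18   7  44] [308.25   219.0227] [ 0.5204 -0.0476  0.055 ]
[251 228   8   8  53] [254.4528 231.2075] [0.4973 0.071  0.055 ]
[268 229   8   8  60] [271.6333 232.2667] [0.4938 0.0334 0.055 ]
[284 229  21  10 169] [294.3373 233.6509] [ 0.4894 -0.0162  0.055 ]
[313 232   9   7  54] [317.0741 235.037 ] [ 0.4849 -0.0657  0.055 ]
[329 232  12  10 109] [334.5413 236.0459] [ 0.4816 -0.1035  0.055 ]
```

View pics/w1.png

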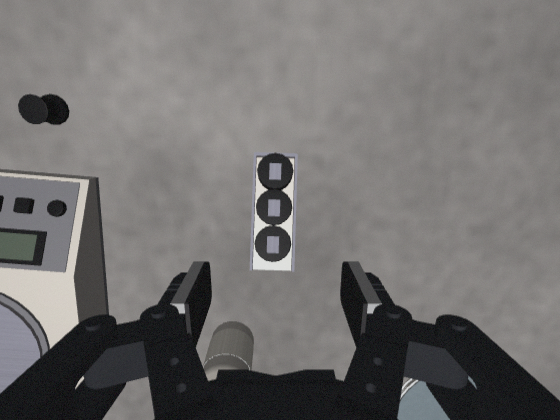

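The wrist view shows the lane straight: specimen tops at (275,171), (274,207) and (273,244), stop at row 156, on key at (57,208). Next I'll move over the keys with the fingers shut and look from there.

>>> jog_arm:
  translation:
    - [0,-346,0]
    - [0,-346,-20]
    - [0,-346,-71]
    - [0,-346,-71]
    - [0,-346,-71]
    - [0,-346,-71]
    - [0,-346,-71]
    - [0,-346,-71]
    - [0,-346,-71]
    - [0,-346,-71]
    - [0,-346,-71]
  turn: [-5,-5,-5,-5,-5,-5,-5,-5,-5,-5,-5]
  grip: 0

```text
clock: 3.82
position: [0.4631, -0.0154, 0.2002]
ee_rot: [0.044, 0.999, 0.0, -0.0]
ft_force: [0.1, 0.8, 0.7]
grip_width: 0.001
```

Run:
```python
from h import *
np.set_printoptions(precision=4,suppress=True)
# lane from w1
K=[[322.193,0,275.5431],[0,322.193,211.7944],[0,0,1]]
T=[[0.0039,0.9549,0.2969,0.389],[1,-0.0041,0.0001,0.3295],[0.0013,0.2969,-0.9549,0.4135],[0,0,0,1]]
c1=dict(mtx=K,pose=T);g=cv2.imread("pics/w1.png",0)
m=(g<60).astype(np.uint8)[145:275,245:305]
n,l,s,ce=cv2.connectedComponentsWithStats(m);print(s)
hsv=cv2.imread("pics/w1.png")[145:275,245:305]
st=((g[145:275,245:305]>110)).astype(np.uint8)
n,l,s,ce=cv2.connectedComponentsWithStats(st)
for i in range(1,n):
    if 40<s[i,4]<300: print("plate",s[i],ce[i]+[245,145])
o=manip.get_obs();print(o["clock"],o["position"],o["ee_rot"],o["ft_force"],o["grip_width"])
c=manip.camera("wrist");print(c["pose"]);save(c,"w2.png")
g=cv2.cvtColor(c["frame"],cv2.COLOR_RGB2GRAY)
m=(g<45).astype(np.uint8)
n,l,s,ce=cv2.connectedComponentsWithStats(m)
for i in range(1,n):
    if 100<s[i,4]<8000:print(s[i],ce[i],atz(c,ce[i],.055))
```

```text
[[   0    0   60  130 5630]
 [  10    8   38  108 2162]
 [  23  114    3    2    6]
 [  27  114    1    2    2]]
plate [ 24  18  12  17 186] [274.7258 170.8871]
plate [ 23  55  12  16 192] [273.5 207.5]
plate [ 22  91  12  17 199] [272.4623 244.201 ]
3.8167 [ 0.4631 -0.0154  0.2002] [ 0.0444  0.999   0.0002 -0.0002] [0.1485 0.7611 0.7318] 0.001057556978687069
[[ 0.0902  0.9511  0.2955  0.3885]
 [ 0.9959 -0.0865 -0.0256 -0.0096]
 [ 0.0012  0.2966 -0.955   0.3424]
 [ 0.      0.      0.      1.    ]]
[ 57  80  21  36 316] [67.2943 96.0316] [ 0.3602 -0.1822  0.055 ]
[327  84  21  37 267] [333.8127 103.4307] [0.3863 0.0405 0.055 ]
[   0  199   51   42 1391] [ 25.3451 217.8275] [ 0.4621 -0.2517  0.055 ]
[172 211  28  22 559] [185.3667 221.1449] [ 0.4789 -0.1027  0.055 ]
[216 213  19  18 263] [225.1901 220.7795] [ 0.482  -0.0653  0.055 ]
[254 212  47  20 708] [277.7302 220.1582] [ 0.4858 -0.016   0.055 ]
[320 213  19  18 322] [329.1366 221.2857] [0.4913 0.0322 0.055 ]
[358 212  21  20 285] [368.5018 220.8982] [0.4943 0.0692 0.055 ]
[266 252  96  43 877] [315.9818 267.179 ] [0.5381 0.0173 0.055 ]
[244 267  17  15 195] [252.6154 274.3538] [ 0.5402 -0.0458  0.055 ]
[291 267  17  15 187] [298.3904 274.1979] [ 0.5442 -0.0005  0.055 ]
```

View pics/w2.png

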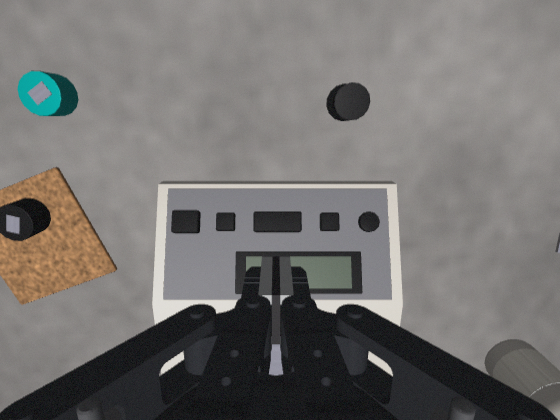

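The wrist view shows the key row at row 221: on (368,221), zero (278,220), print (185,221). Cap tops come out near z≈0.052 and yaw ≈ −5°, which agrees with the panel geometry. I'll move above the on key.

>>> jog_arm:
  translation:
    - [5,41,-5]
    - [10,80,-15]
    - [16,86,-50]
    - [16,86,-90]
    - [16,86,-120]
    - [16,86,-130]
    - [16,86,-130]
    - [16,86,-130]
  turn: [0,0,0,0,0,0,0,0]

```text
clock: 4.53
position: [0.48, 0.0728, 0.0715]
ee_rot: [0.043, 0.999, 0.0, 0.0]
ft_force: [2.0, -1.2, -0.1]
grip_width: -0.005
```

Run:
```python
from h import *
np.set_printoptions(precision=4,suppress=True)
o=manip.get_obs();print(o["clock"],o["position"],o["ft_force"])
c=manip.camera("wrist");print(proj(c,o["position"]));save(c,"w3.png",(180,140,400,320),2.5)
```

```text
4.5333 [0.48   0.0728 0.0715] [ 2.0453 -1.1633 -0.0799]
[277.0988 271.6506]
```

View pics/w3.png

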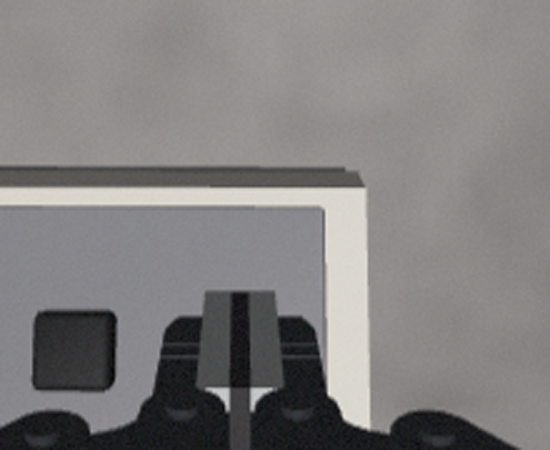

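>>> jog_arm:
  translation:
    - [2,-2,-4]
    - [4,-3,-8]
    - [6,-3,-11]
    - [6,-3,-12]
    - [6,-3,-12]
  turn: [0,0,0,0,0]

```text
clock: 5.0
position: [0.4867, 0.0696, 0.0601]
ee_rot: [0.043, 0.999, 0.001, 0.001]
ft_force: [-0.2, 0.2, 0.2]
grip_width: 0.001
```

>>> jog_arm:
  translation:
    - [0.7,0,-1.5]
    - [1.4,0,-3]
    - [2,0,-4.5]
    - [2.5,0,-5.5]
    - [2.5,0,-5.5]
  turn: [0,0,0,0,0]

```text
clock: 5.42
position: [0.4891, 0.0695, 0.0544]
ee_rot: [0.043, 0.999, 0.001, 0.001]
ft_force: [-0.3, 0.1, 1.0]
grip_width: 0.001
```

>>> jog_arm:
  translation:
    - [0.4,0,-0.9]
    - [0.8,0,-1.8]
    - [1.2,0,-2.7]
    - [1.2,0,-2.7]
  turn: [0,0,0,0]

```text
clock: 5.75
position: [0.4904, 0.0695, 0.0517]
ee_rot: [0.043, 0.999, 0.001, 0.001]
ft_force: [-1.5, -0.9, 3.4]
grip_width: 0.005
```

>>> jog_arm:
  translation:
    - [0.3,0,-0.7]
    - [0.6,0,-1.4]
    - [0.6,0,-1.4]
  turn: [0,0,0]

```text
clock: 6.0
position: [0.491, 0.0694, 0.0503]
ee_rot: [0.043, 0.999, 0.001, 0.001]
ft_force: [-2.4, -0.1, 4.7]
grip_width: -0.003
```

>>> jog_arm:
  translation:
    - [0.3,0,-0.7]
    - [0.3,0,-0.7]
  turn: [0,0]

```text
clock: 6.17
position: [0.4912, 0.0694, 0.05]
ee_rot: [0.043, 0.999, 0.001, 0.001]
ft_force: [-6.4, -1.7, 10.9]
grip_width: 0.001
```

Force jumped to 12.6 N after 0.3 mm, so the on key is on its stop. I'll retract and move to the zero key, 88 mm along the row.

>>> jog_arm:
  translation:
    - [-4,0,9]
    - [-10,1,25]
    - [-12,-20,25]
    - [-14,-55,25]
    - [-18,-86,25]
    - [-18,-87,20]
    - [-15,-87.5,13]
    - [-13,-88,9]
    - [-13,-88,9]
  turn: [0,0,0,0,0,0,0,0,0]

```text
clock: 6.92
position: [0.4781, -0.0175, 0.058]
ee_rot: [0.042, 0.999, 0.001, -0.0]
ft_force: [0.4, -0.6, 0.3]
grip_width: 0.003
```

>>> jog_arm:
  translation:
    - [0.5,0,-1]
    - [1.2,0,-2.5]
    - [1.9,0,-4]
    - [1.9,0,-4]
  turn: [0,0,0,0]

```text
clock: 7.25
position: [0.4801, -0.0169, 0.0539]
ee_rot: [0.042, 0.999, 0.001, -0.0]
ft_force: [-0.6, 1.3, 1.3]
grip_width: -0.002
```

>>> jog_arm:
  translation:
    - [0.4,0,-0.9]
    - [0.8,0,-1.8]
    - [1.2,0,-2.7]
    - [1.2,0,-2.7]
  turn: [0,0,0,0]

```text
clock: 7.58
position: [0.4814, -0.0169, 0.0512]
ee_rot: [0.042, 0.999, 0.001, -0.0]
ft_force: [-1.3, -0.7, 3.7]
grip_width: 0.0
```

>>> jog_arm:
  translation:
    - [0.3,0,-0.7]
    - [0.3,0,-0.7]
  turn: [0,0]

```text
clock: 7.75
position: [0.4817, -0.017, 0.0505]
ee_rot: [0.042, 0.999, 0.001, -0.0]
ft_force: [-2.0, 0.4, 3.8]
grip_width: -0.001
```

>>> jog_arm:
  translation:
    - [0.3,0,-0.7]
    - [0.3,0,-0.7]
  turn: [0,0]

```text
clock: 7.92
position: [0.482, -0.017, 0.05]
ee_rot: [0.042, 0.999, 0.001, -0.0]
ft_force: [-4.5, 0.8, 7.4]
grip_width: -0.004
```

>>> jog_arm:
  translation:
    - [0.3,0,-0.6]
    - [0.3,0,-0.6]
  turn: [0,0]

```text
clock: 8.08
position: [0.4821, -0.017, 0.0498]
ee_rot: [0.042, 0.999, 0.001, -0.001]
ft_force: [-7.0, -0.2, 12.5]
grip_width: 0.001
```

The zero key is on its stop as well (14 N). I'll retract while working out the lane pose.

>>> jog_arm:
  translation:
    - [-4,0,9]
    - [-10,0,30]
    - [-30,20,70]
    - [-35,60,110]
    - [-35,100,120]
  turn: [0,0,0,0,0]

```text
clock: 8.5
position: [0.4481, 0.0647, 0.1651]
ee_rot: [0.045, 0.999, 0.001, 0.001]
ft_force: [2.0, 0.5, 0.3]
grip_width: -0.001
```

Run:
```python
from h import *
np.set_printoptions(precision=4,suppress=True)
K=[[322.193,0,275.5431],[0,322.193,211.7944],[0,0,1]]
T=[[0.0039,0.9549,0.2969,0.389],[1,-0.0041,0.0001,0.3295],[0.0013,0.2969,-0.9549,0.4135],[0,0,0,1]]
c=dict(mtx=K,pose=T)
P=[atz(c,p,z) for p,z in zip([(274.73,170.89),(273.5,207.5),(272.46,244.2)],[.0631,.0768,.0905])]
for p in P:print(p)
d=P[2]-P[0];print(np.linalg.norm(d[:2]),80*np.cos(np.radians(20)),np.degrees(np.arctan2(d[1],d[0])))
print(manip.get_obs()["position"])
```

```text
[0.451  0.3288 0.0631]
[0.4888 0.3273 0.0768]
[0.5262 0.326  0.0905]
0.07523167500707371 75.17540966287268 -2.11655385388484
[0.4481 0.0647 0.1651]
```

>>> jog_arm:
  translation:
    - [5,264,0]
    - [5,264,0]
    - [5,264,0]
    - [5,264,0]
    - [5,264,-10]
    - [5,264,-25]
    - [5,264,-25]
    - [5,264,-35]
    - [5,264,-35]
    - [5,264,-35]
  turn: [3,3,3,3,3,3,3,3,3,3]
  grip: 62
  grip_force: 30

```text
clock: 9.33
position: [0.4532, 0.327, 0.1298]
ee_rot: [0.019, 1.0, 0.001, 0.001]
ft_force: [-0.9, -0.3, 0.0]
grip_width: 0.73
```

Run:
```python
from h import *
np.set_printoptions(precision=4,suppress=True)
o=manip.get_obs();print(o["clock"],o["position"],o["ee_rot"],o["ft_force"])
c=manip.camera("wrist");save(c,"w4.png")
print("exp top centre",proj(c,[.451,.3288,.0631]),proj(c,o["position"]))
for p in([.451,.3288,.0631],[.4888,.3273,.0768],[.5262,.326,.0905]):print(proj(c,p))
```

```text
9.3333 [0.4532 0.327  0.1298] [0.0191 0.9998 0.0006 0.0009] [-0.8987 -0.3062  0.0258]
exp top centre [278.9258 222.3265] [277.1443 271.6299]
[278.9258 222.3265]
[279.0005 281.5054]
[279.3512 341.1439]
```

View pics/w4.png

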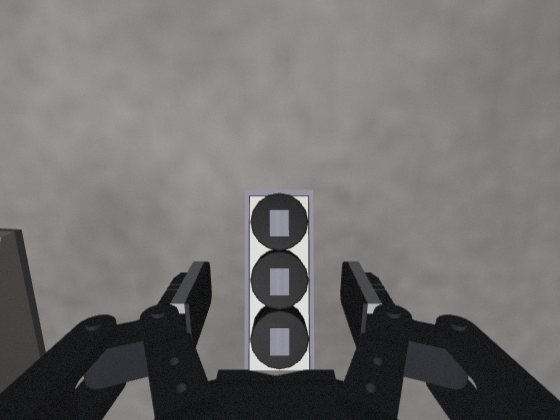

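The tops appear at (279,222), (279,282) and (279,342), where predicted. I'll descend on the oldest.

>>> jog_arm:
  translation:
    - [0,1.7,-35]
    - [0,1.7,-60]
    - [0,1.7,-72]
    - [0,1.7,-78]
    - [0,1.7,-80]
    - [0,1.7,-80]
  turn: [0,0,0,0,0,0]

```text
clock: 9.88
position: [0.4544, 0.3287, 0.0514]
ee_rot: [0.02, 1.0, 0.001, 0.002]
ft_force: [0.4, 0.4, 0.5]
grip_width: 0.725
```

>>> jog_arm:
  translation:
    - [0,0,0]
    - [0,0,0]
    - [0,0,0]
    - [0,0,0]
    - [0,0,0]
    - [0,0,0]
  turn: [0,0,0,0,0,0]
  grip: 25
  grip_force: 30

```text
clock: 10.38
position: [0.4553, 0.3293, 0.053]
ee_rot: [0.02, 1.0, 0.002, 0.003]
ft_force: [0.7, -1.0, 7.3]
grip_width: 0.448
```

>>> jog_arm:
  translation:
    - [-1,0,2]
    - [-2.5,0,7]
    - [-6,0,17]
    - [-12,0,34]
    - [-15,0,45]
    - [-15,0,70]
    - [-15,0,80]
    - [-15,0,80]
  turn: [0,0,0,0,0,0,0,0]

```text
clock: 11.05
position: [0.4416, 0.3305, 0.1362]
ee_rot: [0.02, 1.0, 0.004, 0.005]
ft_force: [1.1, 0.2, -1.3]
grip_width: 0.449
```

Run:
```python
from h import *
np.set_printoptions(precision=4,suppress=True)
o=manip.get_obs();print(o["clock"],o["position"],o["ft_force"],o["grip_width"])
c=manip.camera("wrist");save(c,"w5.png",(160,120,400,400),2)
```

```text
11.05 [0.4416 0.3305 0.1362] [ 1.0964  0.1672 -1.2958] 0.44906544748473104
```

View pics/w5.png

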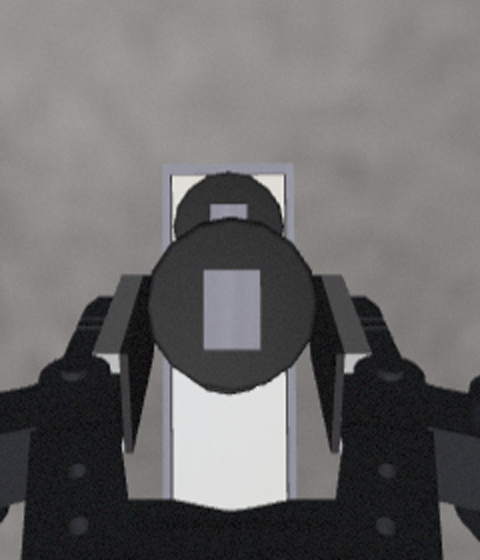

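The oldest is held, plate at crop (232,310), and the next one has slid down behind it. Moving to the pan.

>>> jog_arm:
  translation:
    - [20,-25,25]
    - [214,-361,40]
    - [214,-361,40]
    - [214,-361,40]
    - [214,-361,40]
    - [214,-361,40]
    - [214,-361,40]
    - [214,-361,40]
    - [214,-361,40]
    - [214,-361,40]
    - [214,-361,40]
    - [214,-361,40]
  turn: [0,0,0,0,0,0,0,0,0,0,0,0]

```text
clock: 12.1
position: [0.6553, -0.0371, 0.1723]
ee_rot: [0.023, 1.0, 0.002, 0.003]
ft_force: [-0.6, -0.0, -0.6]
grip_width: 0.449
```

Run:
```python
from h import *
np.set_printoptions(precision=4,suppress=True)
o=manip.get_obs();print(o["clock"],o["position"],o["ft_force"],o["grip_width"])
c=manip.camera("top");s=manip.camera("scene");save(s,"s2.png",(150,120,370,300),3)
for k,z in(("pan",.091),("lane_stop",.03)):
    for r in manip.pinpoint(c,k)[:2]+[None]+manip.pinpoint(s,k)[:2]:
        if r:print(k,r["at"],r["confidence"])
```

```text
12.1 [ 0.6553 -0.0371  0.1723] [-0.578  -0.0297 -0.5943] 0.44915184499716443
pan [229.1, 218.3] 0.85
lane_stop [140.7, 260.0] 0.88
lane_stop [444.1, 283.9] 0.69
```

View pics/s2.png

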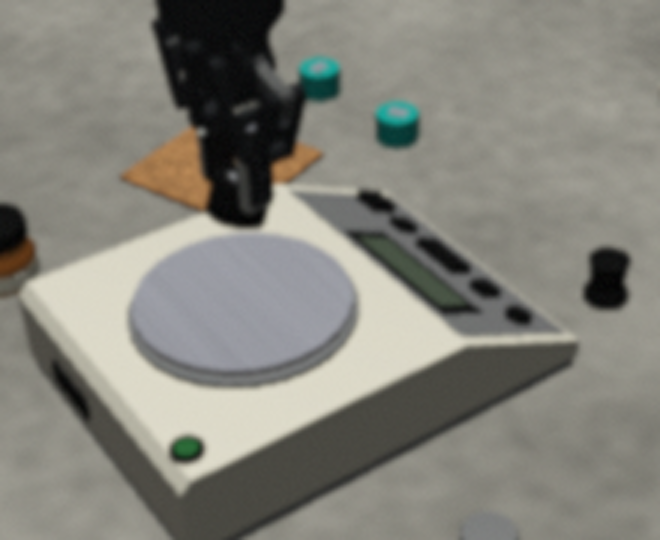

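The scene view shows the specimen above the far side of the pan, whose centre is at crop (245,308). Lowering.

>>> jog_arm:
  translation:
    - [0,6,-25]
    - [0,6,-40]
    - [0,6,-48]
    - [0,6,-52]
    - [0,6,-53]
    - [0,6,-53]
  turn: [0,0,0,0,0,0]
  grip_force: 20

```text
clock: 12.9
position: [0.6548, -0.0233, 0.1215]
ee_rot: [0.019, 1.0, 0.004, 0.004]
ft_force: [-0.4, -0.1, -0.7]
grip_width: 0.45
```

>>> jog_arm:
  translation:
    - [0,0,-1]
    - [0,0,-2]
    - [0,0,-3]
    - [0,0,-4]
    - [0,0,-4]
  turn: [0,0,0,0,0]

```text
clock: 13.32
position: [0.6547, -0.0234, 0.1174]
ee_rot: [0.019, 1.0, 0.004, 0.004]
ft_force: [-0.6, 0.5, -0.2]
grip_width: 0.454
```

>>> jog_arm:
  translation:
    - [0,0,-1]
    - [0,0,-2]
    - [0,0,-3]
    - [0,0,-3]
  turn: [0,0,0,0]

```text
clock: 13.65
position: [0.6546, -0.0233, 0.1141]
ee_rot: [0.019, 1.0, 0.004, 0.004]
ft_force: [0.0, -0.9, -0.9]
grip_width: 0.452
```

>>> jog_arm:
  translation:
    - [0,0,-0.7]
    - [0,0,-1.5]
    - [0,0,-1.5]
  turn: [0,0,0]

```text
clock: 13.9
position: [0.6552, -0.0234, 0.1133]
ee_rot: [0.019, 1.0, 0.004, 0.004]
ft_force: [0.2, -0.1, 4.9]
grip_width: 0.449
```

>>> jog_arm:
  translation:
    - [0,0,-0.5]
    - [0,0,-1]
    - [0,0,-1]
  turn: [0,0,0]

```text
clock: 14.15
position: [0.6558, -0.0234, 0.113]
ee_rot: [0.019, 1.0, 0.004, 0.005]
ft_force: [0.7, 0.5, 6.4]
grip_width: 0.446
```

>>> jog_arm:
  translation:
    - [0,0,-0.4]
    - [0,0,-0.8]
    - [0,0,-0.8]
  turn: [0,0,0]

```text
clock: 14.4
position: [0.6563, -0.0234, 0.1127]
ee_rot: [0.019, 1.0, 0.004, 0.006]
ft_force: [0.5, 0.7, 5.2]
grip_width: 0.448
```

>>> jog_arm:
  translation:
    - [0,0,-1]
    - [0,0,-1.6]
    - [0,0,-1.6]
  turn: [0,0,0]

```text
clock: 14.65
position: [0.6571, -0.0234, 0.1119]
ee_rot: [0.019, 1.0, 0.004, 0.007]
ft_force: [1.2, -0.4, 7.2]
grip_width: 0.451
```

>>> jog_arm:
  translation:
    - [0,0,-1]
    - [0,0,-1.8]
    - [0,0,-1.8]
  turn: [0,0,0]

```text
clock: 14.9
position: [0.6581, -0.0235, 0.1111]
ee_rot: [0.019, 1.0, 0.004, 0.008]
ft_force: [2.3, 0.1, 6.3]
grip_width: 0.446
```

>>> jog_arm:
  translation:
    - [0,0,-1]
    - [0,0,-2]
    - [0,0,-2.5]
    - [0,0,-2.5]
  turn: [0,0,0,0]

```text
clock: 15.23
position: [0.6594, -0.0235, 0.1098]
ee_rot: [0.019, 1.0, 0.004, 0.01]
ft_force: [1.9, -0.6, 8.7]
grip_width: 0.449
```

>>> jog_arm:
  translation:
    - [0,0,-1]
    - [0,0,-1.8]
    - [0,0,-1.8]
  turn: [0,0,0]

```text
clock: 15.48
position: [0.6604, -0.0235, 0.1089]
ee_rot: [0.019, 1.0, 0.004, 0.011]
ft_force: [1.5, 0.4, 6.9]
grip_width: 0.447
```

>>> jog_arm:
  translation:
    - [0,0,-0.8]
    - [0,0,-1.3]
    - [0,0,-1.3]
  turn: [0,0,0]

```text
clock: 15.73
position: [0.6612, -0.0236, 0.1084]
ee_rot: [0.019, 1.0, 0.004, 0.012]
ft_force: [2.2, -0.6, 6.3]
grip_width: 0.453
```

>>> jog_arm:
  translation:
    - [0,0,0]
    - [0,0,0]
    - [0,0,0]
    - [0,0,0]
    - [0,0,0]
  turn: [0,0,0,0,0]
  grip: 62

```text
clock: 16.15
position: [0.6609, -0.0236, 0.1079]
ee_rot: [0.019, 1.0, 0.004, 0.012]
ft_force: [0.4, 0.1, -0.3]
grip_width: 0.726
```

>>> jog_arm:
  translation:
    - [0,0,20]
    - [0,0,60]
    - [-40,0,70]
    - [-80,0,70]
    - [-120,0,70]
    - [-150,0,70]
    - [-150,0,70]
  turn: [0,0,0,0,0,0,0]

```text
clock: 16.73
position: [0.506, -0.024, 0.1776]
ee_rot: [0.019, 1.0, 0.005, 0.01]
ft_force: [0.9, -0.3, -0.2]
grip_width: 0.724
```

Run:
```python
from h import *
np.set_printoptions(precision=4,suppress=True)
o=manip.get_obs();print(o["clock"],o["position"],o["ee_rot"],o["ft_force"],o["grip_width"])
c=manip.camera("scene");w=manip.camera("wrist")
f=cv2.resize(c["frame"][120:300,150:370],None,fx=2,fy=2);g=w["frame"][60:420];g=cv2.resize(g,(560,360))
cv2.imwrite("pics/m6.png",cv2.resize(cv2.cvtColor(np.hstack([f,g]),cv2.COLOR_RGB2BGR),(800,288)))
```

```text
16.7333 [ 0.506  -0.024   0.1776] [0.0191 0.9998 0.0047 0.0102] [ 0.9001 -0.2743 -0.1567] 0.7244230980987543
```

View pics/m6.png

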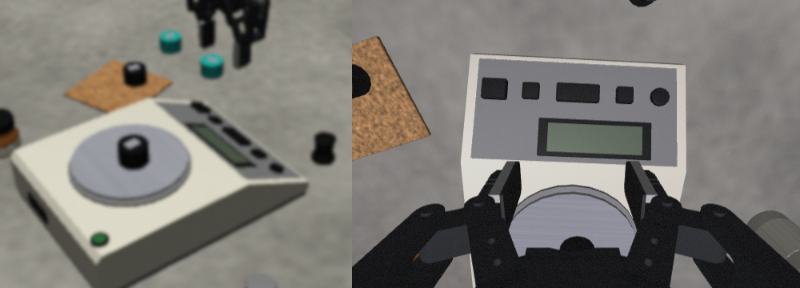

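The oldest stands upright in the middle of the pan, scene crop (133,152). Next is the print key.

>>> jog_arm:
  translation:
    - [-20,-30,0]
    - [-46,-60,-10]
    - [-46,-80,-40]
    - [-46,-80,-75]
    - [-44,-80.5,-95]
    - [-40,-80.5,-108]
    - [-37,-80.5,-117]
    - [-36,-80.5,-119]
    - [-36,-80.5,-119]
  turn: [-3,-3,-3,-3,-3,-3,-3,-3,-3]
  grip: 0

```text
clock: 17.58
position: [0.4751, -0.104, 0.0592]
ee_rot: [0.045, 0.999, 0.004, 0.012]
ft_force: [0.1, 0.4, -0.4]
grip_width: -0.0
```

>>> jog_arm:
  translation:
    - [0.5,0,-1]
    - [1.2,0,-2.5]
    - [1.9,0,-4]
    - [1.9,0,-4]
  turn: [0,0,0,0]

```text
clock: 17.92
position: [0.4778, -0.1041, 0.0559]
ee_rot: [0.045, 0.999, 0.004, 0.013]
ft_force: [0.6, -0.3, 3.4]
grip_width: -0.0
```

x is about 6 mm too far up the slope, so I'll back off and correct before pressing.

>>> jog_arm:
  translation:
    - [-3,0,4]
    - [-8,0,5]
    - [-9,0,4]
    - [-8,0,3]
    - [-8,0,3]
  turn: [0,0,0,0,0]

```text
clock: 18.33
position: [0.4696, -0.1039, 0.0587]
ee_rot: [0.045, 0.999, 0.004, 0.013]
ft_force: [0.0, -0.1, 0.1]
grip_width: -0.001
```

>>> jog_arm:
  translation:
    - [0.3,0,-1.2]
    - [0.8,0,-2.5]
    - [1.3,0,-4]
    - [1.7,0,-5.2]
    - [1.7,0,-5.2]
  turn: [0,0,0,0,0]

```text
clock: 18.75
position: [0.4715, -0.1039, 0.0533]
ee_rot: [0.044, 0.999, 0.004, 0.013]
ft_force: [-0.2, -0.6, 2.9]
grip_width: -0.001
```

>>> jog_arm:
  translation:
    - [0.4,0,-0.9]
    - [0.8,0,-1.8]
    - [0.8,0,-1.8]
  turn: [0,0,0]

```text
clock: 19.0
position: [0.4723, -0.104, 0.0515]
ee_rot: [0.045, 0.999, 0.004, 0.013]
ft_force: [-0.7, 0.2, 3.7]
grip_width: 0.001
```

>>> jog_arm:
  translation:
    - [0.3,0,-0.7]
    - [0.3,0,-0.7]
  turn: [0,0]

```text
clock: 19.17
position: [0.4726, -0.104, 0.0508]
ee_rot: [0.045, 0.999, 0.004, 0.013]
ft_force: [-0.9, -0.1, 3.6]
grip_width: -0.002
```

>>> jog_arm:
  translation:
    - [0.3,0,-0.7]
    - [0.3,0,-0.7]
  turn: [0,0]

```text
clock: 19.33
position: [0.4729, -0.1041, 0.0502]
ee_rot: [0.045, 0.999, 0.004, 0.013]
ft_force: [-3.5, 0.2, 7.5]
grip_width: -0.002
```

>>> jog_arm:
  translation:
    - [0.3,0,-0.6]
    - [0.3,0,-0.6]
  turn: [0,0]

```text
clock: 19.5
position: [0.4731, -0.1041, 0.05]
ee_rot: [0.045, 0.999, 0.004, 0.012]
ft_force: [-5.1, 0.6, 13.1]
grip_width: -0.001
```

The print key is on its stop (14 N). Retracting and going over the fresh specimen.

>>> jog_arm:
  translation:
    - [-4,0,9]
    - [-12,0,35]
    - [-12,-30,70]
    - [-12,-70,100]
    - [-12,-110,100]
    - [-12,-150,100]
    - [-12,-177,100]
    - [-12,-177,100]
    - [-12,-177,100]
  turn: [0,0,3,3,3,3,3,3,3]
  grip: 66

```text
clock: 20.25
position: [0.4602, -0.2831, 0.15]
ee_rot: [0.02, 1.0, 0.004, 0.012]
ft_force: [-0.1, 0.3, 0.4]
grip_width: 0.778
```

Run:
```python
from h import *
np.set_printoptions(precision=4,suppress=True)
o=manip.get_obs();print(o["clock"],o["position"],o["ee_rot"],o["ft_force"],o["grip_width"])
w=manip.camera("wrist");s=manip.camera("scene");t=manip.camera("top")
for r in manip.pinpoint(w,"fresh_mid")[:3]:print(r["at"],r["confidence"],atz(w,r["at"],.020))
for r in manip.outline_of(w,"fresh")[:3]:
  e=r["extent"];print(e,r["confidence"])
f=cv2.resize(s["frame"][230:330,370:500],(468,360));g=cv2.resize(w["frame"],(480,360))
cv2.imwrite("pics/m7.png",cv2.cvtColor(np.hstack([f,g]),cv2.COLOR_RGB2BGR)[:, :])
cv2.imwrite("pics/m7.png",cv2.resize(cv2.imread("pics/m7.png"),(800,304)))
for n in("second_mid","third_mid"):
  for c in(s,t):
    for r in manip.pinpoint(c,n)[:2]:print(n,r["at"],r["confidence"])
L=lambda x,z:np.array([.451,.3288,.0631])+(x-20)/1e3*np.array([.939,-.0347,.342])+(z-28)/1e3*np.array([-.342,.0126,.94])
for x in(20,60,100):print(proj(s,L(x,14)),proj(t,L(x,14)))
# bright plates in top, lane area
q=cv2.cvtColor(t["frame"],cv2.COLOR_RGB2BGR)[190:275,110:165];cv2.imwrite("pics/tl.png",q)
```

```text
20.25 [ 0.4602 -0.2831  0.15  ] [0.0204 0.9997 0.004  0.0119] [-0.0594  0.2993  0.3967] 0.7776002967173122
[198.3, 69.2] 0.96 [ 0.3547 -0.3377  0.02  ]
[346.7, 58.9] 0.9 [ 0.3522 -0.2237  0.02  ]
[270.3, 213.8] 0.69 [ 0.4747 -0.288   0.02  ]
[251.7, 186.0, 298.5, 234.5] 0.84
[168.8, 36.4, 224.5, 95.1] 0.72
[317.8, 30.6, 374.2, 91.3] 0.56
second_mid [437.1, 280.8] 0.8
second_mid [237.2, 215.7] 0.42
second_mid [139.2, 258.8] 0.72
second_mid [337.8, 236.2] 0.16
third_mid [426.9, 288.0] 0.96
third_mid [137.9, 234.4] 0.69
third_mid [261.9, 283.5] 0.39
[437.0058 281.5338] [138.9608 253.5012]
[425.7501 285.9859] [137.1685 236.4169]
[413.7174 290.7454] [135.3323 218.9151]
```

View pics/m7.png

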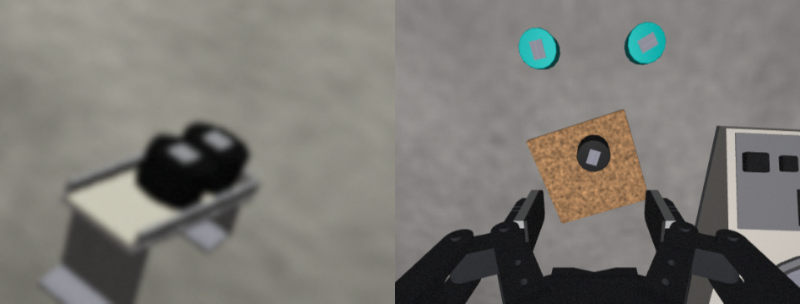

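The left half shows the two lane specimens closed up. The right half shows the fresh one, black on cork, plate at wrist pixel (274,217). That gives x≈0.472, y≈-0.285. Grasping it high so the fingers will clear the lane walls.

>>> jog_arm:
  translation:
    - [11,-2,-40]
    - [11,-2,-80]
    - [11,-2,-105]
    - [11,-2,-118]
    - [11,-2,-125]
    - [11,-2,-125]
    - [11,-2,-125]
  turn: [0,0,0,0,0,0,0]

```text
clock: 21.28
position: [0.473, -0.283, 0.0264]
ee_rot: [0.018, 1.0, 0.004, 0.013]
ft_force: [-0.3, 0.3, 0.4]
grip_width: 0.772
```

>>> jog_arm:
  translation:
    - [0,0,0]
    - [0,0,0]
    - [0,0,0]
    - [0,0,0]
    - [0,0,0]
    - [0,0,0]
  turn: [0,0,0,0,0,0]
  grip: 25
  grip_force: 30

```text
clock: 21.78
position: [0.4741, -0.2835, 0.028]
ee_rot: [0.018, 1.0, 0.004, 0.014]
ft_force: [-0.6, 1.0, 6.8]
grip_width: 0.447
```

>>> jog_arm:
  translation:
    - [0,0,3]
    - [0,0,15]
    - [0,0,45]
    - [0,0,85]
    - [0,0,120]
    - [0,0,160]
    - [0,0,170]
    - [0,0,170]
  turn: [0,0,0,0,0,0,0,0]

```text
clock: 22.45
position: [0.4756, -0.2845, 0.2025]
ee_rot: [0.018, 1.0, 0.003, 0.018]
ft_force: [-0.1, 0.9, -1.0]
grip_width: 0.443
```

Run:
```python
from h import *
np.set_printoptions(precision=4,suppress=True)
o=manip.get_obs();print(o["clock"],o["position"],o["ee_rot"],o["ft_force"],o["grip_width"])
w=manip.camera("wrist");save(w,"w8.png",(160,120,400,400),1.5)
```

```text
22.45 [ 0.4756 -0.2845  0.2025] [0.0182 0.9997 0.003  0.0178] [-0.0793  0.8626 -0.9807] 0.4425184588995528
```

View pics/w8.png

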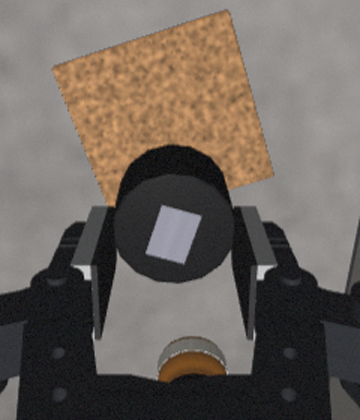

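The fresh specimen is held upright, centred between the pads (plate at crop (174,235)). Carrying it over to the high end of the lane.

>>> jog_arm:
  translation:
    - [20,30,0]
    - [35,360,5]
    - [35,360,5]
    - [35,360,5]
    - [35,360,5]
    - [35,360,5]
    - [35,360,5]
    - [35,360,5]
    - [35,360,5]
    - [35,360,5]
    - [35,360,5]
  turn: [0,0,0,0,0,0,0,0,0,0,0]

```text
clock: 23.42
position: [0.5086, 0.0785, 0.2031]
ee_rot: [0.016, 1.0, 0.003, 0.015]
ft_force: [-0.2, -0.5, -1.1]
grip_width: 0.446
```

>>> jog_arm:
  translation:
    - [30,250,0]
    - [30,250,0]
    - [30,250,0]
    - [30,250,0]
    - [30,250,0]
    - [30,250,0]
    - [30,250,-20]
    - [30,250,-40]
    - [30,250,-40]
  turn: [0,0,0,0,0,0,0,0,0]

```text
clock: 24.17
position: [0.5367, 0.3262, 0.1574]
ee_rot: [0.016, 1.0, 0.0, 0.011]
ft_force: [-0.3, -0.9, -2.9]
grip_width: 0.441
```

Run:
```python
from h import *
np.set_printoptions(precision=4,suppress=True)
o=manip.get_obs();print(o["clock"],o["position"],o["ee_rot"],R.from_quat(o["ee_rot"]).as_matrix(),o["ft_force"],o["grip_width"])
w=manip.camera("wrist");save(w,"w9.png",(160,60,400,360),1.5)
L=lambda x,z:np.array([.451,.3288,.0631])+(x-20)/1e3*np.array([.939,-.0347,.342])+(z-28)/1e3*np.array([-.342,.0126,.94])
for x in(20,60):print((proj(w,L(x,28))-[160,60])*1.5)
```

```text
24.1667 [0.5367 0.3262 0.1574] [0.0158 0.9998 0.0002 0.0114] [[-0.9992  0.0315  0.0228]
 [ 0.0315  0.9995  0.0001]
 [-0.0228  0.0008 -0.9997]] [-0.3318 -0.882  -2.8556] 0.44090452132067526
[174.3204  47.579 ]
[174.0523 134.9694]
```

View pics/w9.png

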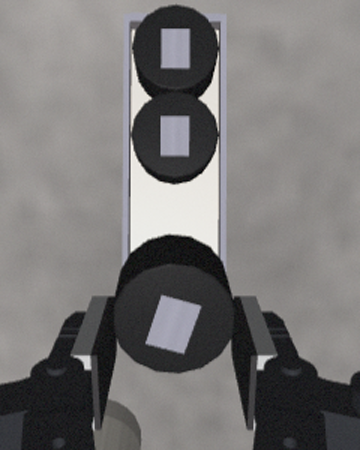

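The lane specimens sit where predicted, at crop (175,48) and (175,136), and the fresh one is centred on the lane. Lowering.

>>> jog_arm:
  translation:
    - [4,-0.5,-20]
    - [4,-0.5,-38]
    - [4,-0.5,-50]
    - [4,-0.5,-56]
    - [4,-0.5,-57]
    - [4,-0.5,-57]
  turn: [0,0,0,0,0,0]
  grip_force: 20

```text
clock: 24.72
position: [0.5421, 0.3252, 0.1037]
ee_rot: [0.017, 1.0, 0.001, 0.013]
ft_force: [-0.4, -0.6, 0.0]
grip_width: 0.441
```

>>> jog_arm:
  translation:
    - [0,0,-1]
    - [0,0,-2]
    - [0,0,-3]
    - [0,0,-3]
  turn: [0,0,0,0]

```text
clock: 25.05
position: [0.5421, 0.3254, 0.101]
ee_rot: [0.017, 1.0, 0.001, 0.013]
ft_force: [0.4, -0.1, -1.4]
grip_width: 0.446
```

>>> jog_arm:
  translation:
    - [0,0,-1]
    - [0,0,-2]
    - [0,0,-2]
  turn: [0,0,0]

```text
clock: 25.3
position: [0.542, 0.3253, 0.0988]
ee_rot: [0.017, 1.0, 0.001, 0.013]
ft_force: [-0.1, -0.3, -1.6]
grip_width: 0.446
```

>>> jog_arm:
  translation:
    - [0,0,-1]
    - [0,0,-2]
    - [0,0,-2]
  turn: [0,0,0]

```text
clock: 25.55
position: [0.5419, 0.3253, 0.0965]
ee_rot: [0.017, 1.0, 0.001, 0.013]
ft_force: [0.1, 0.8, -0.8]
grip_width: 0.441
```

>>> jog_arm:
  translation:
    - [0,0,-1]
    - [0,0,-2]
    - [0,0,-2]
  turn: [0,0,0]

```text
clock: 25.8
position: [0.5417, 0.3254, 0.0946]
ee_rot: [0.016, 1.0, 0.001, 0.012]
ft_force: [-1.4, -0.0, 3.0]
grip_width: 0.443
```

Contact came at z≈0.095, as predicted. I'll press gently so it swivels flat onto the slope.

>>> jog_arm:
  translation:
    - [0,0,-1]
    - [0,0,-1.8]
    - [0,0,-1.8]
  turn: [0,0,0]

```text
clock: 26.05
position: [0.5418, 0.326, 0.0932]
ee_rot: [0.016, 1.0, 0.001, 0.013]
ft_force: [-2.0, 0.7, 3.1]
grip_width: 0.44
```

>>> jog_arm:
  translation:
    - [0,0,-1]
    - [0,0,-2]
    - [0,0,-2]
  turn: [0,0,0]

```text
clock: 26.3
position: [0.5418, 0.3263, 0.0914]
ee_rot: [0.016, 1.0, 0.002, 0.013]
ft_force: [-0.8, 0.1, 3.7]
grip_width: 0.443
```

>>> jog_arm:
  translation:
    - [0,0,-1]
    - [0,0,-2]
    - [0,0,-2]
  turn: [0,0,0]

```text
clock: 26.55
position: [0.5418, 0.3265, 0.0893]
ee_rot: [0.016, 1.0, 0.002, 0.013]
ft_force: [-1.7, 1.4, 3.1]
grip_width: 0.442
```

>>> jog_arm:
  translation:
    - [0,-0.5,-0.8]
    - [0,-0.5,-1.2]
    - [0,-0.5,-1.2]
  turn: [0,0,0]

```text
clock: 26.8
position: [0.5418, 0.3258, 0.088]
ee_rot: [0.016, 1.0, 0.002, 0.013]
ft_force: [-1.6, 0.2, 3.9]
grip_width: 0.45
```

>>> jog_arm:
  translation:
    - [0,0,0]
    - [0,0,0]
    - [0,0,0]
    - [0,0,0]
    - [0,0,0]
  turn: [0,0,0,0,0]
  grip: 62

```text
clock: 27.22
position: [0.5418, 0.3257, 0.0878]
ee_rot: [0.016, 1.0, 0.002, 0.013]
ft_force: [0.0, 0.7, 0.2]
grip_width: 0.723
```

>>> jog_arm:
  translation:
    - [0,0,15]
    - [0,0,50]
    - [-20,0,90]
    - [-60,0,120]
    - [-85,0,130]
    - [-85,0,130]
    - [-85,0,130]
  turn: [0,0,0,0,0,0,0]

```text
clock: 27.8
position: [0.4559, 0.3267, 0.2195]
ee_rot: [0.015, 1.0, 0.003, 0.014]
ft_force: [0.5, 0.1, -0.6]
grip_width: 0.724
```

Run:
```python
from h import *
np.set_printoptions(precision=4,suppress=True)
o=manip.get_obs();print(o["clock"],o["position"],o["ft_force"],o["grip_width"])
w=manip.camera("wrist");s=manip.camera("scene")
L=lambda x,z:np.array([.451,.3288,.0631])+(x-20)/1e3*np.array([.939,-.0347,.342])+(z-28)/1e3*np.array([-.342,.0126,.94])
for x in(20,60,100):print((proj(w,L(x,28))-[160,100])*1.5,(proj(s,L(x,28))-[150,120])*1.25)
f=cv2.resize(w["frame"][100:300,160:400],None,fx=1.5,fy=1.5);g=cv2.resize(s["frame"][120:360,150:500],None,fx=1.25,fy=1.25)
cv2.imwrite("pics/m10.png",cv2.cvtColor(np.hstack([f,g]),cv2.COLOR_RGB2BGR))
```

```text
27.8 [0.4559 0.3267 0.2195] [ 0.4661  0.1354 -0.598 ] 0.7244380062957615
[175.9627 126.5404] [362.6097 194.126 ]
[175.8001 190.0852] [348.5702 199.4686]
[175.6367 253.9667] [333.5544 205.1827]
```

I've used all 12 views, so I'll check the lane and pan numerically.

Run:
```python
from h import *
np.set_printoptions(precision=4,suppress=True)
w=manip.camera("wrist");t=manip.camera("top");s=manip.camera("scene")
L=lambda x,z:np.array([.451,.3288,.0631])+(x-20)/1e3*np.array([.939,-.0347,.342])+(z-28)/1e3*np.array([-.342,.0126,.94])
g=cv2.cvtColor(w["frame"],cv2.COLOR_RGB2GRAY)
m=(g>110).astype(np.uint8)
n,l,st,ce=cv2.connectedComponentsWithStats(m)
for i in range(1,n):
    if 100<st[i,4]<1500 and 240<ce[i][0]<320:print("plate",st[i],ce[i])
for x in(20,60,100):print("expected",proj(w,L(x,28)))
for c in(t,s):
    for r in manip.pinpoint(c,"oldest_mid")[:4]:print("old",r["at"],r["confidence"],atz(c,r["at"],.105))
    for k in("suspension","paste_jar","loupe"):
        for r in manip.pinpoint(c,k)[:1]:print(k,r["at"],r["confidence"])
    for r in manip.pinpoint(c,"pan")[:1]:print("pan",atz(c,r["at"],.091))
```

```text
plate [273 175  14  19 265] [279.4755 183.966 ]
plate [273 217  13  20 248] [279.     226.9597]
plate [270 259  18  22 268] [278.4776 269.4254]
expected [279.2109 183.896 ]
expected [279.1725 226.5743]
expected [279.134  269.5011]
old [316.8, 235.9] 0.73 [ 0.4826 -0.0624  0.105 ]
old [292.8, 154.6] 0.66 [ 0.6538 -0.0182  0.105 ]
old [262.5, 282.0] 0.41 [0.3916 0.0519 0.105 ]
suspension [173.9, 141.0] 0.75
paste_jar [404.4, 129.2] 0.66
loupe [264.6, 282.0] 0.76
pan [ 0.6644 -0.0351  0.091 ]
old [236.3, 214.2] 0.84 [ 0.6528 -0.0178  0.105 ]
suspension [308.9, 356.6] 0.84
paste_jar [415.4, 295.1] 0.73
loupe [352.3, 219.3] 0.68
pan [ 0.6589 -0.035   0.091 ]
```

All three plates are within 0.5 px of where flat, closed-up specimens should be, and the oldest stands about 15 mm from the pan's middle. The bystanders have not moved and the gripper touches nothing, so I'm handing in.

```bash
python3 -c "
from workcell import manip
print(manip.hand_in())"
```

```text
the job is handed in; nothing more can be done
None
```

The whole sequence was carried out and handed in at about 28 s of the 72 s allowed; no verdict was reported.

**What I did:**
- I pressed the on key and then the zero key with the pan empty.
- I set the oldest specimen on the pan, let go of it, and pressed the print key.
- I set the fresh specimen into the high end of the lane.
- Each key was pressed until the force jumped at its stop, about 13–14 N, and then released.

**Last checks:**
- **Lane:** the three specimen tops are within 0.5 px of where flat, closed-up specimens should appear (20, 60 and 100 mm from the stop).
- **Pan:** the oldest is about 15–20 mm from the pan's middle. I saw it upright in a picture taken just before the print press.
- **Bystanders:** the bottle and loupe show no shift beyond a few millimetres. The jar matched its start position in the top view only, because the scene-view detection was a false hit on the lane.
- **Gripper:** clear of everything at hand-in.

**What went wrong or was not checked:**
- The first approach to the print key landed about 6 mm too far up the slope and touched at 3.4 N. I backed off and redid it.
- I could not view a final picture because the 12-view limit was reached, so the end state was checked numerically only. Key positions were not checked from images at the end; each retract carried the fingers well clear.

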